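# Clear the drawing table

### The arm

A 6-joint arm with a two-finger parallel gripper is mounted at the origin on the work surface. World frame = base frame: x ahead of the robot, y to its left, z up, the work surface at z = 0. Lengths are in m, angles in degrees, forces in N, time in s.
With the tool pointing down it reaches from about 0.325 to 0.85 m from the base axis. Payload 15.5 kg.
Tool frame: the origin (TCP) lies midway between the tips of the shut fingers; the grasp point (between the pads) lies 19 mm behind it; z points along the fingers, y is the line along which they close (so a half turn about z gives the same grasp; the last joint's range is limited). The gripper opens to 91 mm and grips with 3 to 60 N. Pads are 32 mm wide; open, the fingers measure 118 mm over their backs; the gripper's body (76 mm by 178 mm) begins 60 mm behind the grasp point.
Start: joints at [57.84, 28.281, 77.091, -0, 74.628, -5.472], TCP at [0.281, 0.558, 0.214] pointing down, gripper open.
Joint ranges: [-166.48, 166.48], [-47.26, 123.95], [12.59, 153.08], [-70.14, 250.14], [6.76, 159.57], [-176.63, 176.63]. Speed limits (degrees/s): [108.29, 108.29, 147.25, 172.46, 172.46, 172.46].

### API

Orientations are given as a 3x3 rotation matrix whose columns are the frame's x, y, z axes.
In Python, from bench import ctrl gives the robot as it stands. The module is installed in compiled form; this text tells all that it offers. Calls block until the motion is done:
- ctrl.goto(position, orientation): joint-space move of the TCP to a pose.
- ctrl.move_l(position, vel=0.15, ori=None, contact_N=None): straight line of the TCP; ori=None keeps the orientation; vel is the mean speed in m/s. With contact_N (N) it stops when the force on the tool has changed by that much, and returns True; else False.
- ctrl.movej(angles): joint-space move.
- ctrl.command_gripper(opening): opening from 0.0 (shut) to 1.0 (fully open); the grip force is fixed at half the most; returns when the fingers have stopped.
- ctrl.sleep(seconds).
- ctrl.ik(position, orientation): joint angles nearest the present ones, or None.
- ctrl.read_camera(name): name is "scene" or "side" or "wrist"; returns the picture (480x640x3 uint8, blue, green, red); there is no depth.
- ctrl.camera_params(name): a dict with "fx", "fy", "cx", "cy" (pixels), "D" ([k1, k2, p1, p2, k3] as OpenCV has them; the pictures are not rectified), "pose" (4x4, takes a point from camera to world coordinates); the wrist camera has in their place "T_tool_cam" (4x4, takes a point from camera to tool coordinates, whose origin is the TCP and whose axes are the flange's). Camera axes: x right, y up, looking along -z (the intrinsics and any distortion apply to the point x, -y, -z); pixel columns grow to the right and rows downward; lengths in m; the calibration is good to about 2 mm. A picture is of the moment at which its call begins: read the wrist's pose just before it. camera_params takes no time and is no camera call.
A pose or a line that the arm cannot do raises ctrl.MotionError and nothing moves.
- ctrl.sign_off(): hands the job in; it is judged then, once.
Readings, each from a call of its own:
- ctrl.current_t(): time.
- ctrl.current_q(): joint angles.
- ctrl.current_dq(): joint speeds.
- ctrl.current_effort(): joint torques, N m.
- ctrl.current_tool_pos(): TCP position.
- ctrl.current_eef_rot(): TCP orientation.
- ctrl.current_contact_force(): force on the tool from outside, world axes, zero at the start.
- ctrl.current_wrist_torque(): the same for the moment, N m.
- ctrl.current_grip_width(): opening from 0.0 (shut) to 1.0 (fully open).
- ctrl.current_grasp_force(): force on a finger pad.
Only numpy, scipy, OpenCV 4.12 (cv2) and the standard library are available. Lean on these libraries where they do the work, as an engineer would, in place of code of your own. Each camera call takes 0.05 s, during which the arm holds its last target. There are 200 camera calls.

### The job

Clear up the drawing table: put every black graphite stick into the chest's open drawer, then push the drawer gently, without slamming it, until it seats fully home at its catch. Turn both square white pots upside down so that they drain standing mouth-down, wholly on the dark ribbed drying mat, and leave everything else on the table where it is.

Things in the scene. Friction and masses are not known exactly. Their poses are not given: they have to be found in the camera images.
- pot0: Square-section white ceramic water pot, open at one end: 56 x 56 mm outside, 72 mm tall, walls 5 mm, bottom 7 mm, about 0.2 kg. Its flat sides let it lie steadily on its side. Origin at the centre of its outer block (36 mm above the surface when it stands); its own +z points out of its mouth, x and y are square to its sides. It starts on the table mouth-up.
- pot1: The second pot, same as the first: square-section white ceramic water pot, open at one end: 56 x 56 mm outside, 72 mm tall, walls 5 mm, bottom 7 mm, about 0.2 kg. Its flat sides let it lie steadily on its side. Origin at the centre of its outer block (36 mm above the surface when it stands); its own +z points out of its mouth, x and y are square to its sides. It starts on the table mouth-up.
- mat: Flat black rubber drying mat with thin grey ribs, 240 (its x) x 180 mm (its y), 6 mm thick, stuck to the table. Origin at the centre of its underside; x and y along its edges.
- chest_drawer0 (a joint): How far the chest's only drawer is pulled out, m; 0 = fully home. It starts 0.11 to 0.14 out and slides with about 1 N of friction. A sprung catch resists (about 4 N in all) from 14 mm to 5 mm out, then pulls the drawer the last few mm against its stop and holds it there.
- drawer_floor (a point): Centre of the drawer's inner floor, 22 mm above the table; moves with the drawer. +x points into the chest (the way to push), z up. Inside, the drawer is 215 (x) x 178 mm (y), its walls 56 mm high above this floor. With the drawer out by q, only x from -0.107 to -0.113 + q is open from above; the rest is under the chest's top.
- chest_drawer0_handle (a point): Middle of the drawer's bar handle: a round bar 11 mm thick and 110 mm long along the drawer's y, standing 35 mm in front (-x) of the drawer's front, some 62 mm above the table; moves with the drawer. Axes as drawer_floor.
- chest: Small wooden one-drawer desk chest, fixed to the table, 260 (x) x 220 (y) x 100 mm high, with one drawer whose front panel is 15 mm thick. Origin at the centre of its underside; its front looks to its own -x, towards the robot.
- stick0: Short square black graphite stick, 80 x 14 x 14 mm, about 30 g. Origin at its centre, long axis = its own x. It starts lying on the table. Absent (None throughout) in some runs.
- stick1: Short square black graphite stick, 80 x 14 x 14 mm, about 30 g. Origin at its centre, long axis = its own x. It starts lying on the table. Absent (None throughout) in some runs.
- stick2: Short square black graphite stick, 80 x 14 x 14 mm, about 30 g. Origin at its centre, long axis = its own x. It starts lying on the table. Absent (None throughout) in some runs.
- stick3: Short square black graphite stick, 80 x 14 x 14 mm, about 30 g. Origin at its centre, long axis = its own x. It starts lying on top of the chest near the front edge. Absent (None throughout) in some runs.
- brush_mug: Bystander, to be left alone: grey mug of paint brushes, 80 mm across, 230 mm tall with the brushes. Origin at the centre of its underside.
- cup: Bystander, to be left alone: round white ceramic cup, 76 mm across, 90 mm tall. Origin at the centre of its underside.
- ink: Bystander, to be left alone: small round glass ink jar, 50 mm across, 70 mm tall. Origin at the centre of its underside.
- tape: Bystander, to be left alone: roll of masking tape lying flat, 90 mm across, 24 mm high. Origin at the centre of its underside.
- eraser: Bystander, to be left alone: white eraser, 45 x 24 x 13 mm. Origin at the centre of its underside.
- sharpener: Bystander, to be left alone: steel pencil sharpener, 26 x 16 x 12 mm. Origin at the centre of its underside.
- pencil: Bystander, to be left alone: flat wooden carpenter's pencil, 150 x 12 x 8 mm. Origin at the centre of its underside.
Mind the look-alikes: they are no part of the job. What is shaped like the pot1 but blue or green is not meant. What is shaped like the stick2 but blue or orange is not meant.

How it is judged (in metres and radians):
On the way, in this order (a step that is already met when the one before it is completed fails the run):
1. every graphite stick present lies inside the drawer while the drawer is still open (x of stick0 in the frame of drawer_floor between -0.107 and 0.107 m and y of stick0 in the frame of drawer_floor between -0.088 and 0.088 m and z of stick0 in the frame of drawer_floor between 0 and 0.045 m and x of stick1 in the frame of drawer_floor between -0.107 and 0.107 m and y of stick1 in the frame of drawer_floor between -0.088 and 0.088 m and z of stick1 in the frame of drawer_floor between 0 and 0.045 m and x of stick2 in the frame of drawer_floor between -0.107 and 0.107 m and y of stick2 in the frame of drawer_floor between -0.088 and 0.088 m and z of stick2 in the frame of drawer_floor between 0 and 0.045 m and x of stick3 in the frame of drawer_floor between -0.107 and 0.107 m and y of stick3 in the frame of drawer_floor between -0.088 and 0.088 m and z of stick3 in the frame of drawer_floor between 0 and 0.045 m and value of joint chest_drawer0 above 0.05 m), for 0.2 s.
2. the drawer is pushed home into its catch with the sticks inside (x of stick0 in the frame of drawer_floor between -0.107 and 0.107 m and y of stick0 in the frame of drawer_floor between -0.088 and 0.088 m and z of stick0 in the frame of drawer_floor between 0 and 0.045 m and x of stick1 in the frame of drawer_floor between -0.107 and 0.107 m and y of stick1 in the frame of drawer_floor between -0.088 and 0.088 m and z of stick1 in the frame of drawer_floor between 0 and 0.045 m and x of stick2 in the frame of drawer_floor between -0.107 and 0.107 m and y of stick2 in the frame of drawer_floor between -0.088 and 0.088 m and z of stick2 in the frame of drawer_floor between 0 and 0.045 m and x of stick3 in the frame of drawer_floor between -0.107 and 0.107 m and y of stick3 in the frame of drawer_floor between -0.088 and 0.088 m and z of stick3 in the frame of drawer_floor between 0 and 0.045 m and value of joint chest_drawer0 below 0.003 m), for 0.3 s.
At the end, for the whole second after the job is handed in: Every stick present is inside the drawer, the drawer is within 3 mm of fully home, and both pots stand at rest mouth-down (within 0.1 rad of upside-down) on the mat, their centres within 95 mm of the mat's centre along its x and 65 mm along its y (all of step 2 and angle between each of pot0, pot1's own z axis and vertical above 3.04 rad and x of pot0 in the frame of mat between -0.095 and 0.095 m and y of pot0 in the frame of mat between -0.065 and 0.065 m and z of each of pot0, pot1 in the frame of mat below 0.048 m and linear speed of each of pot0, pot1 below 0.02 m/s and x of pot1 in the frame of mat between -0.095 and 0.095 m and y of pot1 in the frame of mat between -0.065 and 0.065 m); the robot touches nothing.
It fails at once if a bystander is moved more than 5 cm (distance of any of brush_mug, cup, ink, tape, eraser, sharpener, pencil from where it was at the start of the episode above 0.05 m).
It fails at once if the mug, the cup or the ink jar is knocked over (angle between any of brush_mug, cup, ink's own z axis and vertical above 0.6 rad).
It fails at once if the drawer is slammed (faster than 0.4 m/s) (velocity of joint chest_drawer0 below -0.4 m/s).
Of stick0, stick1, stick2, stick3 only 2 to 4 are there at a start; the rules pass over those that are not, and their reading is None.
At some moment in a run one of pot0, pot1, stick0, stick1, stick2, stick3 may be knocked a few centimetres aside while the robot is not near it.
Once in a run the grip may slacken for a moment while it holds something.
It also fails if it takes over 210 s, if anything falls off the work surface, if the arm or the gripper's body presses on something with over 40 N, if the wrist force passes 120 N, or if a joint passes its speed limit or range.

## Working session

There is one attempt and no reset: what is moved stays moved. The work goes in short steps, each a Python script; the robot and the scene stay as the last script left them, time stands still between calls to the robot, and variables do not carry over. Pictures are saved under pics/ and viewed, at most 14 in all, crops included, and the job is handed in when it is done.

```bash
mkdir -p pics
python3 - <<'E'
from bench import ctrl
import cv2,numpy as np
for n in ("scene","side"):
    cv2.imwrite(f"pics/{n}0.png",ctrl.read_camera(n))
    p=ctrl.camera_params(n);print(n,{k:np.round(v,4).tolist() for k,v in p.items()})
p=ctrl.camera_params("wrist");print({k:np.round(v,4).tolist() for k,v in p.items()})
print(ctrl.current_eef_rot(),ctrl.current_t())
E
```

```text
scene {'fx': 601.2648, 'fy': 601.2648, 'cx': 314.2823, 'cy': 243.7317, 'D': [-0.0518, 0.0, 0.0, 0.0, 0.0], 'pose': [[-0.411, -0.7296, 0.5466, 1.4993], [0.9116, -0.3315, 0.2429, 0.4559], [0.004, 0.5981, 0.8014, 1.5311], [0.0, 0.0, 0.0, 1.0]]}
side {'fx': 557.2905, 'fy': 557.2905, 'cx': 321.8225, 'cy': 227.8426, 'D': [0.0158, 0.0, 0.0, 0.0, 0.0], 'pose': [[0.9452, 0.1735, -0.2765, 0.1167], [-0.3258, 0.5557, -0.7649, -1.1153], [0.0209, 0.8131, 0.5818, 0.9569], [0.0, 0.0, 0.0, 1.0]]}
{'fx': 395.3583, 'fy': 395.3583, 'cx': 327.0173, 'cy': 239.224, 'D': [-0.0101, 0.0, 0.0, 0.0, 0.0], 'T_tool_cam': [[0.0008, 0.9718, 0.2358, 0.0661], [1.0, -0.0008, -0.0003, -0.0002], [-0.0001, 0.2358, -0.9718, -0.1703], [0.0, 0.0, 0.0, 1.0]]}
[[-8.93477352e-01  4.49107872e-01 -5.83262558e-04]
 [ 4.49108242e-01  8.93476835e-01 -9.65029754e-04]
 [ 8.77291259e-05 -1.12418025e-03 -9.99999364e-01]] 0.1
```

View pics/scene0.png

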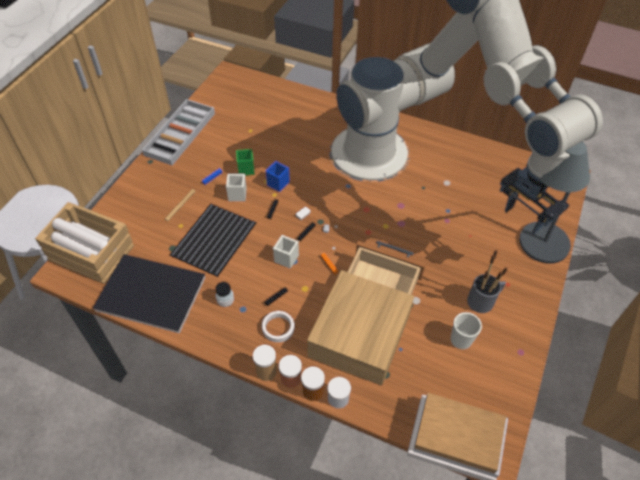

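View pics/side0.png

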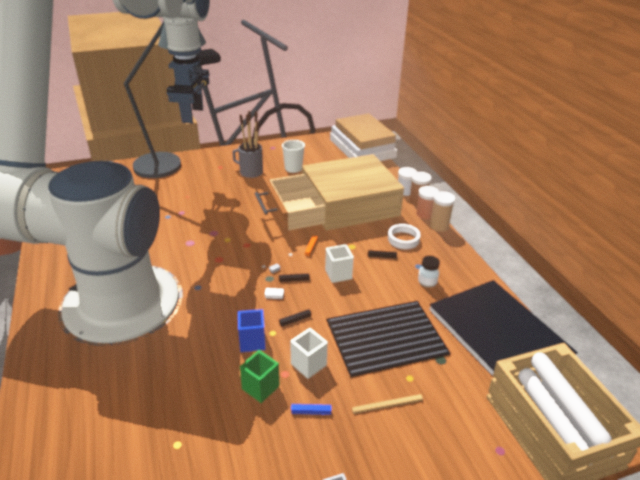

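The scene view shows these candidates.
- **Sticks:** black ones at (272,210), (307,231) and (276,296). The look-alikes are orange (328,262) and blue (211,177), and there is none on the chest top.
- **Pots:** white ones at (236,187) and (287,251). The look-alikes are green (245,160), blue (278,176) and the round cup (466,331).
- **Mat:** the ribbed one at (213,239), not the plain black board at (150,292).

I choose the three black sticks and two white square pots, and will check them in a crop.

```bash
cat > h.py <<'E'
from bench import ctrl
import cv2,numpy as np
def cam(n,rot=None,pos=None):
    p=ctrl.camera_params(n)
    if n=="wrist":
        T=np.eye(4);T[:3,:3]=rot;T[:3,3]=pos;P=T@p["T_tool_cam"]
    else: P=np.array(p["pose"])
    K=np.array([[p["fx"],0,p["cx"]],[0,p["fy"],p["cy"]],[0,0,1]])
    return K,np.array(p["D"]),P
def plane(c,pts,z):
    K,D,P=c
    u=cv2.undistortPoints(np.float64(pts).reshape(-1,1,2),K,D)[:,0]
    d=np.c_[u[:,0],-u[:,1],-np.ones(len(u))]@P[:3,:3].T
    s=(z-P[2,3])/d[:,2]
    return P[:3,3]+s[:,None]*d
def proj(c,X):
    K,D,P=c
    x=(np.atleast_2d(X)-P[:3,3])@P[:3,:3]*[1,-1,-1]
    return cv2.projectPoints(x,np.zeros(3),np.zeros(3),K,D)[0][:,0]
def shot(n):
    if n=="wrist":
        r,p=np.array(ctrl.current_eef_rot()),np.array(ctrl.current_tool_pos())
        return ctrl.read_camera(n),cam(n,r,p)
    return ctrl.read_camera(n),cam(n)
def comps(mask,c,z,amin=20):
    "connected blobs -> (pixel centre, plane rect centre, long, short, angle of long axis deg)"
    out=[]
    for k in cv2.findContours(mask.astype(np.uint8),cv2.RETR_EXTERNAL,cv2.CHAIN_APPROX_NONE)[0]:
        if cv2.contourArea(k)<amin: continue
        w=plane(c,k[:,0],z)[:,:2]
        (cx,cy),(a,b),t=cv2.minAreaRect(np.float32(w*1000))
        if a<b:a,b,t=b,a,t+90
        out.append((k[:,0].mean(0).round(0),np.round([cx,cy],1),round(a),round(b),round((t+90)%180-90,1)))
    return out
E
python3 - <<'E'
from h import *
for n in("scene","side"):
    im=cv2.imread(f"pics/{n}0.png");c=cam(n)
    h=cv2.cvtColor(im,cv2.COLOR_BGR2HSV).astype(int);H,S,V=h[...,0],h[...,1],h[...,2]
    print(n,"dark")
    for o in comps(V<65,c,0.010,20):
        if .25<o[1][0]/1000<1 and abs(o[1][1])<700 and o[2]<350: print(*o)
    print("white")
    for o in comps((S<60)&(V>120),c,0.06,60):
        if .25<o[1][0]/1000<1 and abs(o[1][1])<700 and o[2]<150: print(*o)
im=cv2.imread("pics/scene0.png")[140:390,165:435]
a=cv2.resize(im,None,fx=2.2,fy=2.2,interpolation=cv2.INTER_CUBIC);cv2.imwrite("pics/c1.png",a)
im=cv2.imread("pics/side0.png")[150:390,230:470]
cv2.imwrite("pics/c2.png",cv2.resize(im,None,fx=2.5,fy=2.5,interpolation=cv2.INTER_CUBIC))
E
```

```text
scene dark
[275. 296.] [686.6 -30.3] 75 13 -24.3
[222. 289.] [ 729.3 -186. ] 42 40 24.5
[483. 290.] [414.8 521.3] 132 71 -21.8
[149. 292.] [ 825.9 -383.7] 269 199 -81.5
[306. 231.] [427.5 -50.6] 75 10 -13.6
[231. 247.] [ 578.2 -237.9] 228 11 -2.3
[223. 244.] [ 577.3 -267.8] 228 33 -2.0
[215. 240.] [ 575.4 -298.4] 227 12 -1.8
[209. 238.] [ 574.9 -318.1] 227 12 -2.3
[204. 236.] [ 575.  -336.8] 226 13 -3.2
[199. 234.] [ 573.6 -358.1] 229 11 -2.1
[194. 231.] [ 571.5 -377.6] 229 11 -2.6
[272. 209.] [ 388.8 -191.5] 73 11 8.4
[164. 148.] [ 293.  -677.1] 82 13 -89.6
white
[339. 392.] [900.9 266.2] 79 62 52.0
[313. 378.] [898.6 184.9] 62 58 24.4
[290. 366.] [891.6 117.5] 64 59 25.0
[264. 356.] [892.8  40.9] 64 60 68.6
[467. 329.] [592.2 520. ] 109 79 25.1
[278. 326.] [796.4  34.7] 94 90 24.5
[226. 299.] [ 778.5 -137.1] 50 40 -33.8
[288. 251.] [554.4 -59.5] 118 75 28.8
[302. 213.] [399.  -74.1] 49 30 -19.0
[236. 187.] [ 388.3 -323. ] 123 63 28.3
side dark
[414. 360.] [ 599.9 -407. ] 157 9 -1.9
[413. 354.] [ 605.2 -386.2] 152 8 -2.9
[400. 349.] [ 585. -366.] 193 7 -2.2
[402. 342.] [ 596.5 -346.6] 171 8 -1.9
[408. 334.] [ 619.5 -327.4] 125 8 -2.1
[413. 326.] [ 642.7 -308.3] 81 7 -2.5
[493. 323.] [ 834.4 -356.9] 229 200 -81.8
[431. 266.] [ 788.6 -122.3] 29 22 -32.9
white
[335. 478.] [ 326.6 -629.9] 36 9 -18.3
[308. 352.] [ 370.  -350.8] 102 99 -65.6
[274. 293.] [ 347.9 -153. ] 44 35 -17.7
[427. 275.] [ 730.3 -204.5] 84 54 72.9
[404. 236.] [744.  -35.5] 118 85 62.9
```

View pics/c1.png

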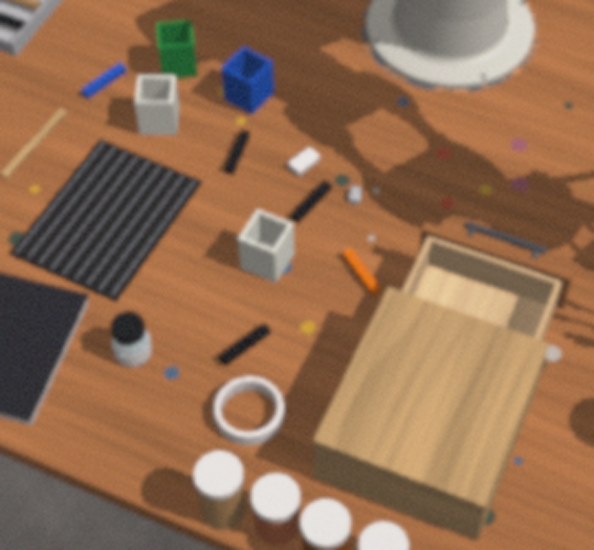

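View pics/c2.png

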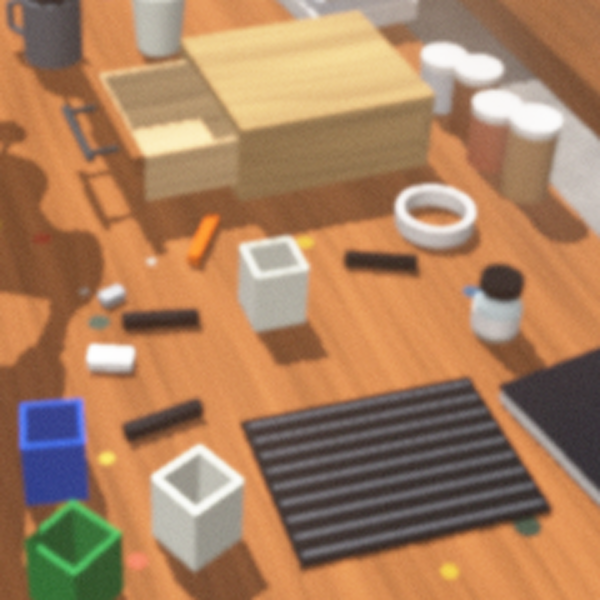

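The crops confirm three black sticks, two white square pots, the ribbed mat, an empty chest top and an open drawer. Next I measure the mat, chest, drawer and pots from corner pixels in both views, checking them against the known sizes.

Run:
```python
from h import *
A=lambda p:np.array(p)/2.2+[165,140]
B=lambda p:np.array(p)/2.5+[230,150]
s,d=cam("scene"),cam("side")
def show(n,P):
    P=P[:,:2]*1000;print(n,P.round(0).tolist(),"c",P.mean(0).round(1),"edges",np.linalg.norm(P-np.roll(P,-1,0),axis=1).round(0),"ang",np.degrees(np.arctan2(*(np.roll(P,-1,0)-P).T[::-1])).round(1))
show("mat s",plane(s,A([(101,141),(202,182),(115,299),(12,252)]),.006))
show("mat d",plane(d,B([(243,425),(470,379),(549,509),(302,565)]),.006))
show("chest s",plane(s,A([(386,289),(550,345),(488,503),(315,442)]),.1))
show("chest d",plane(d,B([(182,43),(358,12),(432,95),(240,128)]),.1))
show("potA d",plane(d,B([(240,243),(292,236),(309,264),(256,275)]),.072))
show("potA s",plane(s,A([(238,240),(262,210),(295,230),(272,254)]),.072))
show("potB d",plane(d,B([(152,486),(198,446),(242,482),(196,517)]),.072))
show("potB s",plane(s,A([(136,76),(175,75),(179,102),(135,103)]),.072))
show("handle d",plane(d,B([(67,108),(90,156)]),.062))
show("handle s",plane(s,A([(468,228),(541,252)]),.062))
show("drawerfront top s",plane(s,A([(424,234),(566,283)]),.078))
# reach test of 45deg tool
q0=ctrl.current_q()
for nm,(x,y) in dict(A=(.554,-.06),B=(.375,-.33),mat=(.577,-.317),mid=(.47,-.15)).items():
    for th in(35,45,55):
        ok={}
        for az in range(-180,180,30):
            t,f=np.radians([th,az]);a=np.array([np.cos(t)*np.cos(f),np.cos(t)*np.sin(f),-np.sin(t)])
            y_=np.cross([0,0,1.],a);y_/=np.linalg.norm(y_)
            r=""
            for sg in(1,-1):
                R=np.c_[np.cross(sg*y_,a),sg*y_,a]
                r+="+-"[sg<0] if ctrl.ik((np.array([x,y,.045])+.013*a).tolist(),R.tolist()) is not None else "."
            ok[az]=r
        print(nm,th,ok)
```

```text
mat s [[451.0, -388.0], [459.0, -211.0], [693.0, -225.0], [684.0, -399.0]] c [ 571.6 -305.8] edges [176. 235. 174. 233.] ang [ 87.6  -3.3 -93.  177.3]
mat d [[458.0, -226.0], [694.0, -234.0], [684.0, -408.0], [450.0, -399.0]] c [ 571.8 -316.8] edges [237. 174. 234. 173.] ang [ -2.1 -93.3 177.6  87.5]
chest s [[582.0, 131.0], [575.0, 354.0], [812.0, 358.0], [823.0, 140.0]] c [698.3 245.6] edges [223. 237. 218. 241.] ang [  91.8    0.8  -87.1 -178. ]
chest d [[573.0, 336.0], [816.0, 347.0], [818.0, 131.0], [578.0, 130.0]] c [696.2 235.9] edges [243. 216. 241. 205.] ang [   2.7  -89.5 -179.8   91.2]
potA d [[519.0, -37.0], [576.0, -42.0], [575.0, -91.0], [517.0, -92.0]] c [546.9 -65.6] edges [56. 49. 58. 55.] ang [  -5.1  -90.5 -179.5   87.8]
potA s [[574.0, -91.0], [513.0, -84.0], [526.0, -27.0], [576.0, -38.0]] c [547.1 -59.9] edges [61. 58. 51. 53.] ang [173.2  77.6 -12.7 -92.2]
potB d [[337.0, -331.0], [388.0, -299.0], [411.0, -351.0], [362.0, -375.0]] c [ 374.7 -339.2] edges [60. 56. 55. 50.] ang [  32.1  -66.2 -153.3  119.6]
potB s [[363.0, -368.0], [337.0, -316.0], [383.0, -284.0
[... 1330 characters left out ...]
150: '+-'}
mat 45 {-180: '+-', -150: '+-', -120: '+-', -90: '+-', -60: '+-', -30: '+-', 0: '+-', 30: '+-', 60: '+-', 90: '+-', 120: '+-', 150: '+-'}
mat 55 {-180: '+-', -150: '+-', -120: '+-', -90: '+-', -60: '..', -30: '+-', 0: '+-', 30: '+-', 60: '+-', 90: '+-', 120: '+-', 150: '+-'}
mid 35 {-180: '+-', -150: '+-', -120: '+-', -90: '+-', -60: '+-', -30: '+-', 0: '+-', 30: '+-', 60: '+-', 90: '+-', 120: '+-', 150: '+-'}
mid 45 {-180: '+-', -150: '+-', -120: '+-', -90: '+-', -60: '+-', -30: '+-', 0: '+-', 30: '+-', 60: '+-', 90: '+-', 120: '+-', 150: '+-'}
mid 55 {-180: '+-', -150: '+-', -120: '+-', -90: '+-', -60: '..', -30: '+-', 0: '+-', 30: '+-', 60: '+-', 90: '+-', 120: '+-', 150: '+-'}
```

Sizes agree with those given: mat centre is about (572,-311) mm at -2.5°, and the chest front is at x≈577. The drawer's inner space starts at about 465, so q≈0.112. The 45° wrist poses needed to flip the pots are reachable. I start on the sticks, refining each with the wrist camera.

```bash
cat >> h.py <<'E'
def down(b):
    "tool down, closing axis at b deg, choosing the half turn with the smaller last joint"
    c=[]
    for k in(0,180):
        t=np.radians(b+k);y=np.array([np.cos(t),np.sin(t),0]);z=np.array([0,0,-1.])
        c.append(np.c_[np.cross(y,z),y,z])
    return c
def best(p,Rs):
    return min(Rs,key=lambda R:(lambda q:1e9 if q is None else abs(q[5]))(ctrl.ik(list(p),R.tolist())))
def find_stick(est,name):
    im,c=shot("wrist");cv2.imwrite(f"pics/{name}.png",im)
    V=cv2.GaussianBlur(im,(3,3),0).max(2)
    o=[k for k in comps(V<75,c,.011,100) if 60<k[2]<105 and 8<k[3]<32 and np.hypot(*(k[1]/1000-est))<.08]
    print(name,[tuple(map(str,k)) for k in o])
    return min(o,key=lambda k:np.hypot(*(k[1]/1000-est))) if o else None
def stick(est,ang,drop,name):
    "pick the stick near est and drop it in the drawer at drop (x,y)"
    R=best((*est,.17),down(ang+90));ctrl.command_gripper(.45)
    ctrl.goto([*est,.17],R.tolist())
    k=find_stick(np.array(est),name)
    if k is None: return False
    p=k[1]/1000;R=best((*p,.1),down(k[4]+90))
    ctrl.goto([*p,.08],R.tolist());ctrl.move_l([*p,.003],vel=.12,contact_N=15)
    ctrl.command_gripper(0);ctrl.move_l([*p,.17],vel=.3)
    print("grip",ctrl.current_grip_width(),ctrl.current_grasp_force())
    if ctrl.current_grip_width()<.08: return False
    R=best((*drop,.2),down(91));ctrl.goto([*drop,.17],R.tolist())
    w=ctrl.current_grip_width()
    ctrl.move_l([*drop,.04],vel=.2,contact_N=15);ctrl.command_gripper(.4)
    ctrl.move_l([*drop,.17],vel=.3);print("dropped, w before",w,"t",ctrl.current_t())
    return w>.08
E
python3 - <<'E'
from h import *
print(stick((.427,-.050),-13.6,(.519,.200),"w1"))
E
```

```text
w1 [('[330. 221.]', '[427.  -52.1]', '79', '12', '-12.8')]
grip 0.1507587748926733 29.99990701675415
dropped, w before 0.15015344516673335 t 10.2083
True
```

View pics/w1.png

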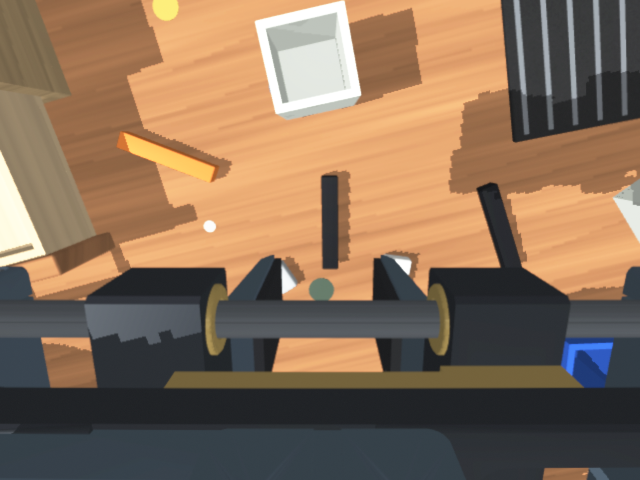

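The wrist view shows the stick centred at (330,221), with its twin at (500,225) and the pot rim at (308,60). That grasp and drop worked, so I do the other two and then look over the drawer.

Run:
```python
from h import *
print(stick((.389,-.191),8.4,(.519,.240),"w2"))
print(stick((.687,-.030),-24.3,(.519,.280),"w3"))
ctrl.goto([.47,.24,.26],best((.47,.24,.26),down(90)).tolist())
im,_=shot("wrist");cv2.imwrite("pics/w4.png",im)
cv2.imwrite("pics/scene1.png",ctrl.read_camera("scene"))
print(ctrl.current_t())
```

```text
w2 [('[330. 224.]', '[ 387.8 -193.6]', '78', '12', '8.4')]
grip 0.1498299661833594 29.999860525131226
dropped, w before 0.1493470226087567 t 18.8
True
w3 [('[324. 223.]', '[685.5 -31.5]', '79', '13', '-24.5')]
grip 0.14840106602021158 29.99995619058609
dropped, w before 0.1489540912048327 t 26.1
True
26.7167
```

View pics/w4.png

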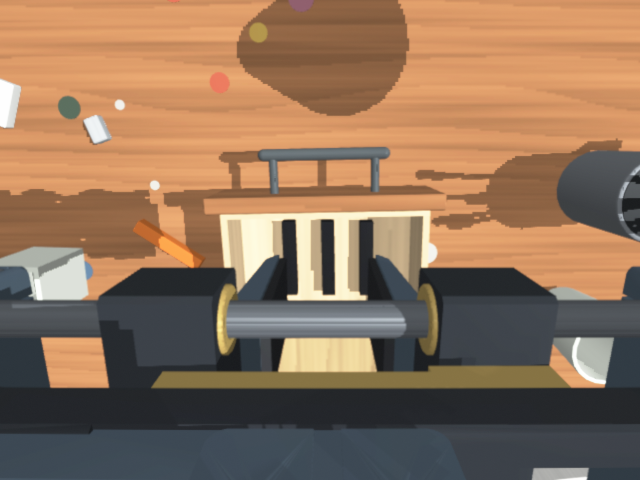

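The view shows all three sticks flat in the drawer at (290,255), (328,255) and (366,255), and the handle bar at (325,154). Now I push the drawer slowly by its bar.

Run:
```python
from h import *
c=cam("scene")
R=best((.36,.24,.05),down(90))
ctrl.command_gripper(0)
ctrl.goto([.36,.237,.15],R.tolist());ctrl.move_l([.36,.237,.045],vel=.15)
print(ctrl.move_l([.45,.238,.045],vel=.06,contact_N=10),ctrl.current_tool_pos(),ctrl.current_contact_force())
print(ctrl.move_l([.535,.239,.045],vel=.04,contact_N=10),ctrl.current_tool_pos(),ctrl.current_contact_force())
p=ctrl.current_tool_pos()
ctrl.sleep(.4)
ctrl.move_l([p[0]-.06,p[1],.045],vel=.1);ctrl.move_l([p[0]-.06,p[1],.25],vel=.3)
im,cw=shot("wrist");cv2.imwrite("pics/w5.png",im);print(ctrl.current_t())
ctrl.goto([.42,-.06,.25],best((.42,-.06,.25),down(90)).tolist())
im,cw=shot("scene");cv2.imwrite("pics/scene2.png",im)
im,cw=shot("side");cv2.imwrite("pics/side2.png",im)
```

```text
False [0.44980374 0.23795893 0.04502338] [-0.06363016  0.2087853  -0.49638844]
True [0.50314681 0.23843532 0.0444661 ] [-1.24615772 -0.68476348  1.18482308]
33.9083
```

View pics/side2.png

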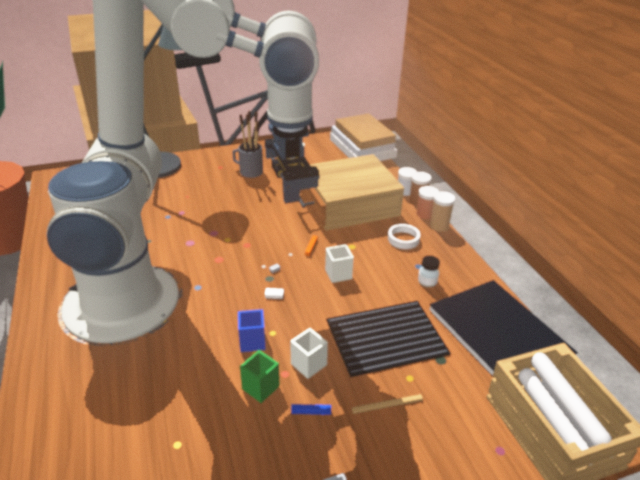

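View pics/w5.png

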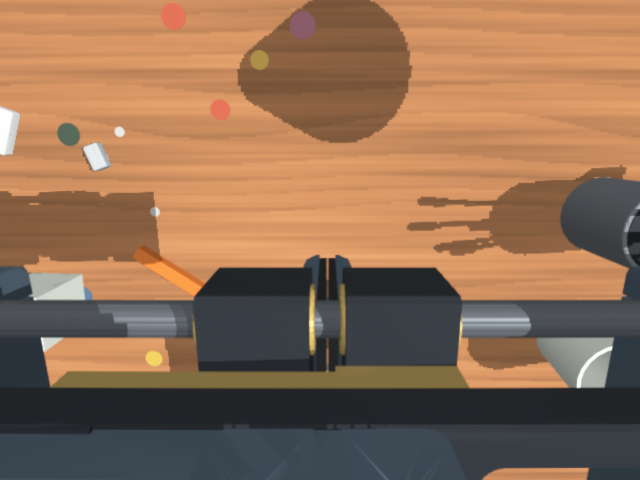

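The side view shows the drawer front flush with the chest, partly hidden by the gripper, so I'll check it once the arm is clear. The pots still stand at (340,262) and (309,352). I'll flip each pot in two 45° grasps, each turned half round about the tool axis: upright to lying, then lying to mouth-down.

```bash
cat >> h.py <<'E'
def tilt(phi,s,th=45):
    t,f=np.radians([th,phi]);a=np.array([np.cos(t)*np.cos(f),np.cos(t)*np.sin(f),-np.sin(t)])
    y=s*np.array([-np.sin(f),np.cos(f),0]);return np.c_[np.cross(y,a),y,a]
def look(xy,z,name,exp):
    "camera straight over xy; white rectangle at height z whose size is near exp"
    o=[]
    for b in(90,-90,0,180):
        R=down(b)[0];p=[*(np.array(xy)-.066*R[:2,0]),.24];q=ctrl.ik(p,R.tolist())
        if q is not None:o.append((np.abs(np.array(q)-ctrl.current_q()).max(),b,p,R))
    _,_,p,R=min(o,key=lambda k:k[0])
    ctrl.goto(p,R.tolist());im,c=shot("wrist");cv2.imwrite(f"pics/{name}.png",im)
    h=cv2.cvtColor(cv2.GaussianBlur(im,(3,3),0),cv2.COLOR_BGR2HSV)
    m=((h[...,1]<50)&(h[...,2]>105)).astype(np.uint8)
    m=cv2.morphologyEx(m,cv2.MORPH_CLOSE,np.ones((5,5),np.uint8))
    o=[k for k in comps(m,c,z,300) if abs(k[2]-exp[0])<12 and abs(k[3]-exp[1])<12 and np.hypot(*(k[1]/1000-xy))<.09]
    print(name,[tuple(map(str,k)) for k in o]);return o[0] if o else None
OFF=.013
def roll(C,phis1,D,phis2):
    "grasp pot centred at C with tool azimuth in phis1, put it with its centre at D, rolled half round, azimuth in phis2"
    best=[];q0=np.array(ctrl.current_q());up=np.array([0,0,.14])
    for f in phis1:
        for g in phis2:
            for s in(1,-1):
                R1,R2=tilt(f,s),tilt(g,-s);a,b=R1[:,2],R2[:,2]
                T1,T2=C+OFF*a,D+OFF*b
                P=[(T1-.1*a,R1),(T1,R1),(T1+up,R1),(T2+up,R2),(T2,R2),(T2-.1*b,R2)]
                Q=[ctrl.ik(p.tolist(),R.tolist()) for p,R in P]
                if any(x is None for x in Q): continue
                Q=np.array(Q);best.append((np.abs(Q[3]-Q[2]).max()+.5*np.abs(Q[0]-q0).max()+2*np.abs(Q[1]-Q[2]).max()+2*np.abs(Q[3]-Q[4]).max(),f,g,s,P))
    best.sort(key=lambda k:k[0])
    cost,f,g,s,P=best[0];print("roll",len(best),round(cost),f,g,s)
    ctrl.command_gripper(.95)
    L=lambda i,**k:ctrl.move_l(P[i][0].tolist(),**k)
    p=P[0][0].copy();p[2]+=.06
    ctrl.goto(p.tolist(),P[0][1].tolist());L(0,vel=.2);hit=L(1,vel=.12,contact_N=12)
    if hit: print("touched",ctrl.current_tool_pos(),P[1][0])
    ctrl.command_gripper(0);w=ctrl.current_grip_width();L(2,vel=.2)
    ctrl.goto(P[3][0].tolist(),P[3][1].tolist());print("w",w,ctrl.current_grip_width())
    print("down touch",L(4,vel=.1,contact_N=6),ctrl.current_tool_pos()-P[4][0])
    ctrl.command_gripper(.95);q=np.array(ctrl.current_tool_pos());
    ctrl.move_l((q-.09*P[4][1][:,2]).tolist(),vel=.15);q[2]=.25
    q=np.array(ctrl.current_tool_pos());q[2]=.22;ctrl.move_l(q.tolist(),vel=.3);print("t",ctrl.current_t())
    return g
E
python3 - <<'E'
from h import *
k=look((.547,-.063),.072,"p1",(56,56))
d=cam("side");print("blue,green",plane(d,[(251,316),(260,360)],.072).round(3).tolist())
if k:
    y=k[4]%90
    g=roll(np.array([*k[1]/1000,.036]),[y+n for n in(0,-90,90)],np.array([.46,-.13,.029]),[90,-90,180,0,60,-60,120])
    print(g)
    k=look((.46,-.13),.056,"p2",(72,56))
im,_=shot("scene");cv2.imwrite("pics/scene3.png",im)
E
```

```text
p1 [('[331. 146.]', '[544.5 -64.8]', '59', '56', '88.4')]
blue,green [[0.277, -0.224, 0.072], [0.266, -0.353, 0.072]]
roll 30 210 178.4 60 1
w 0.6122882360717946 0.6111426561766996
down touch False [ 0.000165   -0.00014306  0.0004144 ]
t 47.5
60
p2 [('[329. 145.]', '[ 459.9 -130.7]', '72', '57', '60.0')]
```

View pics/scene3.png

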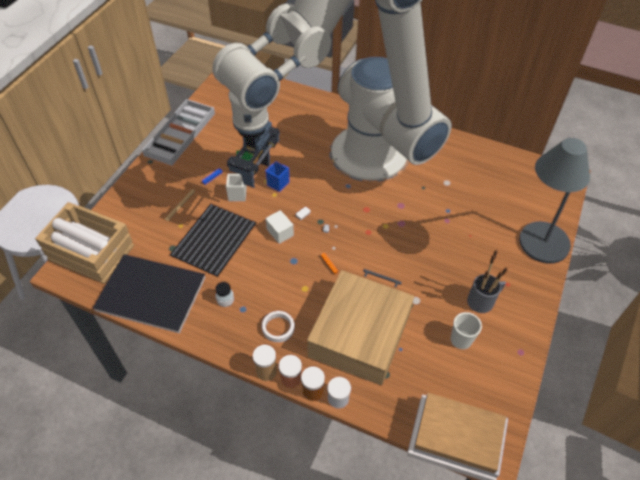

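The first pot now lies at (280,226) with its mouth facing away, and the drawer looks shut (handle at (380,276)). Next is the second half of pot A, with a numeric drawer check.

Run:
```python
from h import *
s=cam("scene");im=cv2.imread("pics/scene3.png")
print("handle x",plane(s,[(363,271),(399,282)],.062).round(3).tolist(), "expect .527")
m=np.array([.572,-.311]);ex=np.array([np.cos(np.radians(-2.5)),np.sin(np.radians(-2.5))])
D=np.array([*(m+.055*ex),.0435])
roll(np.array([.4599,-.1307,.028]),[-120.0],D,[0,30,-30,90,-120,180,60])
k=look(D[:2],.078,"p3",(56,56))
k=look((.374,-.333),.072,"p4",(56,56))
im,_=shot("side");cv2.imwrite("pics/side3.png",im);print(ctrl.current_t())
```

```text
handle x [[0.529, 0.183, 0.062], [0.522, 0.293, 0.062]] expect .527
roll 10 166 -120.0 60 1
w 0.612845111148845 0.6127752609371379
down touch False [ 0.00025    -0.00025944  0.00063055]
t 57.65
p3 []
p4 [('[329. 141.]', '[ 375.7 -332.7]', '57', '57', '24.2')]
59.525
```

View pics/side3.png

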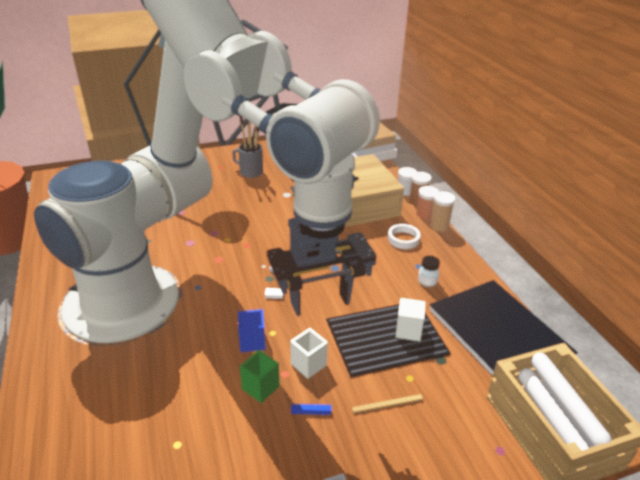

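The side view shows pot A mouth-down on the mat at (411,320). Pot B is at (376,-333) mm with yaw 24°. I now flip it, keeping the gripper clear of pot A, the blue pot and the green pot.

Run:
```python
from h import *
k=look((.3757,-.3327),.072,"p5",(56,56));y=k[4]%90
g=roll(np.array([*k[1]/1000,.036]),[y+90,y-180],np.array([.46,-.13,.029]),[90,-90,180,0,60,-60,120,150,-150])
k=look((.46,-.13),.056,"p6",(72,56))
if k and 66<k[2]<80:
    a=min([k[4],k[4]+180,k[4]-180],key=lambda v:abs((v-g-180+180)%360-180))
    m=np.array([.572,-.311]);ex=np.array([np.cos(np.radians(-2.5)),np.sin(np.radians(-2.5))])
    D=np.array([*(m-.06*ex),.0435])
    roll(np.array([*k[1]/1000,.028]),[a],D,[0,20,-20,10,-10,30,-30])
    ctrl.goto([.45,.1,.3],best((.45,.1,.3),down(90)).tolist())
for n in("scene","side"):
    im,_=shot(n);cv2.imwrite(f"pics/{n}4.png",im)
print(ctrl.current_t())
```

```text
p5 [('[327. 142.]', '[ 375.6 -332.6]', '57', '57', '24.3')]
roll 28 204 114.3 -90 -1
w 0.6109890472160936 0.610327131990796
down touch False [ 1.93843680e-04 -3.38233916e-06  4.17090694e-04]
t 69.175
p6 [('[327. 141.]', '[ 460.2 -130. ]', '73', '56', '-89.8')]
roll 14 247 90.2 30 1
w 0.6160811026335471 0.6098712653704635
down touch False [ 0.00012695 -0.00018557  0.00049247]
t 80.3083
82.25
```

View pics/side4.png

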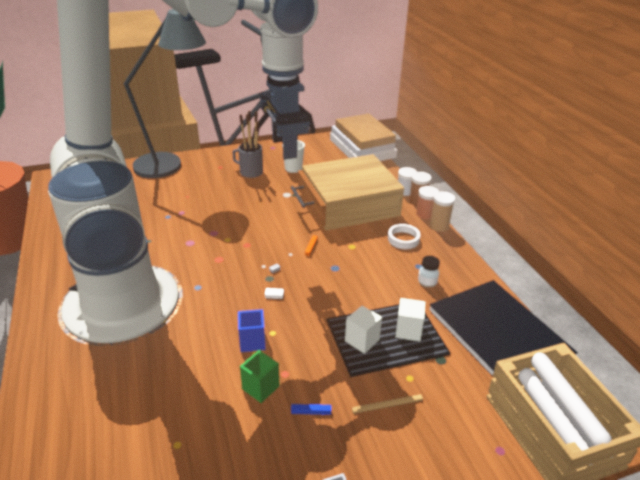

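Both pots are on the mat, at (363,330) and (411,320). I check them closely from above and nudge the drawer once more to confirm it is on its stop.

Run:
```python
from h import *
R=best((.44,.24,.05),down(90));ctrl.command_gripper(0)
ctrl.goto([.44,.238,.17],R.tolist());ctrl.move_l([.44,.238,.045],vel=.15)
print(ctrl.move_l([.53,.239,.045],vel=.03,contact_N=18),ctrl.current_tool_pos())
p=ctrl.current_tool_pos();ctrl.move_l([p[0]-.06,p[1],.045],vel=.1);ctrl.move_l([p[0]-.06,p[1],.2],vel=.3)
p=[.47,-.31,.26];R=best(p,down(90));
if R[0,0]<0: R=down(-90)[0] if down(-90)[0][0,0]>0 else down(90)[0]
ctrl.goto(p,R.tolist())
im,c=shot("wrist");cv2.imwrite("pics/w9.png",im)
h=cv2.cvtColor(im,cv2.COLOR_BGR2HSV)
for z in(.078,):
    for k in comps((h[...,1]<50)&(h[...,2]>165),c,z,300): print(*k)
for q in [(.627,-.3134),(.512,-.3084)]: print(proj(c,[*q,.078]).round())
print(ctrl.current_t())
```

```text
True [0.50313047 0.2383838  0.04442798]
[599. 361.] [ 324.9 -581.8] 53 15 0.7
[158. 323.] [ 367.  -144.8] 69 11 89.4
[140. 292.] [ 397.1 -132.3] 22 22 -21.2
[317. 110.] [ 560.  -310.5] 177 76 -2.2
[270. 107.] [ 560.7 -260.5] 174 2 -2.4
[250. 106.] [ 561.2 -243.9] 173 3 -2.4
[[333.  28.]]
[[326. 171.]]
90.75
```

View pics/w9.png

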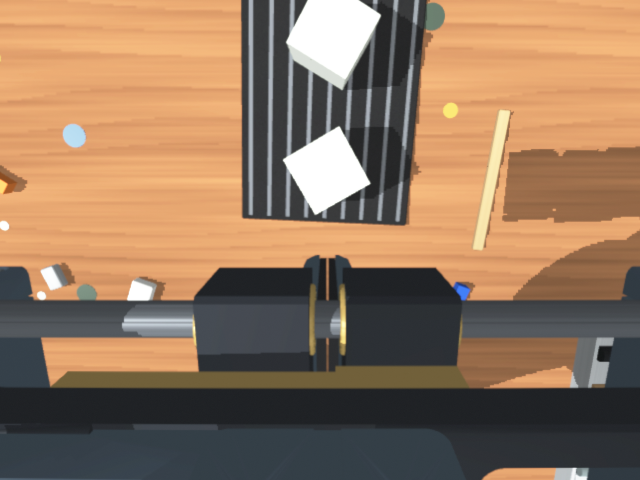

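The wrist view shows both pots square to the view with plain closed bottoms up, at (333,35) and (327,170), well inside the mat. The drawer stops at the same place (0.5031) under 18 N as under 10 N, so it is on its stop.

Run:
```python
from bench import ctrl
print(ctrl.sign_off(),ctrl.current_t())
```

```text
the job is handed in; nothing more can be done
the job is handed in; nothing more can be done
```

I handed the job in at about 91 s of the 210 s allowed: the three black sticks present are in the drawer, the drawer is pushed home onto its stop, and both white pots stand mouth-down on the ribbed mat (the verdict was not shown).

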